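# Hold a rail against the sprung stop of an assembly jig

## Task

Pick up the longer of the two aluminium rails, lay it lengthwise on the steel strip of the assembly jig, centred and in line with it, and push its end squarely against the sprung plate until the plate's pointer stands between the two ridges on the gauge bar (a steady push of about 12 N), never ramming the plate back to the end of its travel. Keep the rail pressed there steadily for a few seconds so that a colleague can drive the end screw, and finish while still holding and pressing it. Leave the other loose things on the table where they are.

Things in the scene. Friction and masses are not known exactly. Their poses are not given: they have to be found in the camera images.
- rail: The longer aluminium T-slot rail: 150 x 40 x 40 mm square profile, plain aluminium, about 0.25 kg, lying on the table. Origin at the centre of its underside; x along its length, z up. Both ends are alike; it can be gripped across its 40 mm width from above. On the jig's strip its underside is 14 mm above the jig's underside.
- offcut: A short rail offcut of the same profile, 75 x 40 x 40 mm, to be left alone; the two rails may lie in either place. Origin at the centre of its underside; x along its length.
- jig: Jig fixed to the table: plywood base 320 (x) x 120 (y) x 10 mm; on it a steel strip 40 mm wide, x = -155 to 115 mm, top at z = 14 mm; rear block 74 mm wide at x = 107 to 133 mm, up to z = 58 mm; before the block the sprung plate, pushed toward +x. Origin at the centre of the base's underside, on the table top; x along the strip toward the plate, z up.
- press_plate (a joint): Travel of the jig's sprung plate in m: 0 at rest, growing as it is pushed along the jig's +x, at most 0.035. A plain spring: 600 N/m, no preload, so 12 N at 0.020. The pointer on the plate stands at the first ridge at 0.015 and at the second at 0.025.
- plate_face (a point): Centre of the front face of the sprung plate (moves with the plate), at the height of the rail's axis when the rail lies on the strip: at jig x = 40 mm + travel, y = 0, z = 34 mm. The steel plate is 10 mm thick, 66 mm wide, from z = 16 to 60 mm; the pointer stands on its top edge at the +y side.
- tape: Roll of masking tape, 96 mm across, 25 mm high, lying flat; leave alone. Origin at the centre of its underside.
- driver: Screwdriver with a green and red handle, 216 x 40 x 40 mm, lying; leave alone. Origin at the centre of its underside.
- pen: Marker pen, 135 x 17 mm, lying; leave alone. Origin at the centre of its underside.
- gauge (a point): Top of the gauge bar midway between its two ridges, at jig x = 65, y = 50, z = 52 mm. The bar stands beside the plate: 80 mm long (jig x = 25 to 105 mm), 10 mm wide, up to z = 52 mm; the ridges across its top, at x = 60 and 70 mm, are 5 mm higher.

How it is judged:
By the outcome, as a careful person would: the job done as asked, in the order asked, and still so for the second after the job is handed in, while the arm keeps its last pose, push and grip.
It also fails if it takes over 45 s, if anything falls off the work surface, if the arm or the gripper's body presses on something with over 40 N, if the wrist force passes 120 N, or if a joint passes its speed limit or range.

## Robot

A 6-joint arm with a two-finger parallel gripper is mounted at the origin on a cart in front of the work surface, level with it; the furniture and walls round the work are solid. World frame = base frame: x ahead of the robot, y to its left, z up, the work surface at z = 0. Lengths are in m, angles in rad, forces in N, time in s.
With the tool pointing down it reaches from about 0.375 to 0.9 m from the base axis. Payload 3.1 kg.
Tool frame: the origin (TCP) lies on the centre line of the jaws, within the pads' length; the fingertips stand 22 mm ahead of it and the grasp point (between the pads) lies 3 mm ahead of it; z points along the fingers, x is the direction in which the jaws open and shut, and the axes are right-handed (so a half turn about z gives the same grasp; the last joint's range is limited). The gripper opens to 87 mm and grips with 3 to 60 N. Pads are 19 mm wide; open, the fingers measure 117 mm over their backs; the gripper's body (75 mm by 190 mm) begins 51 mm behind the grasp point.
Start: joints at [1.091, 0.527, 1.433, -0, 1.181, -0.178], TCP at [0.186, 0.597, 0.245] pointing down, gripper open.
Joint ranges: [-3.08, 3.08], [-0.75, 2.2], [0.22, 2.44], [-1.43, 4.57], [0, 2.65], [-2.85, 2.85]. Speed limits (rad/s): [2.79, 2.79, 3.14, 3.14, 3.14, 3.14].

## Interface

Orientations are given as a unit quaternion [x, y, z, w].
In Python, from rig import robot, camera, order gives the robot as it stands.
- The arm moves only by the shell command python3 -m pendant 'ROWS' [OPENING] [FORCE]. ROWS is JSON, a list of rows, each a list of 2 entries, a list of its own where there are three numbers: the shift along the tool's x, y, z in mm, then the turn about the tool's z in degrees. A call has 1 to 8 rows; each row shifts and turns the commanded pose from where the row before left it, along the tool's axes as they then stand; what a row does not reach is not made up. A row lasts 1/8 s, in which the tool goes at most 62.5 mm and 10.7 degrees, less where a joint would pass 70% of its speed; a pose out of reach is approached as far as the arm can. A call with a gripper value outside its range is refused whole. OPENING is the finger opening in mm, from 0 to 87, set as the call begins (- or left out, the last holds). The fingers move at their own pace and stop on an object; FORCE is the grip in N (left out, the last holds). Time passes only in rows, so rows that do not move let the fingers close. It gives the time, the measured TCP pose, the force and the opening at its end, in the units of the state.
- robot.get_obs(): the state, without advancing time (a new reading comes with each control period).
- camera(name): name is "scene" or "top" or "wrist"; returns a dict with "pixels" (480x640x3 uint8, blue, green, red), "mtx" (3x3 intrinsics, pixels), "R" (3x3) and "t" (3): a world point X has camera coordinates R X + t. Camera axes: x right, y down, z forward; pixel columns grow to the right and rows downward; lengths in m; the calibration is good to about 2 mm. A picture is of the moment at which its call begins. There is no depth.
- order.hand_in(): hands the job in, once; it reports no verdict.
The state is a dict: "time": time; "q": joint angles; "joint_velocities": joint speeds; "joint_torque": joint torques, N m; "position": TCP position; "tool_rot": TCP orientation; "ft_force": force on the tool from outside, world axes, zero at the start; "moment": the same for the moment, N m; "grip_width": finger opening in m.
Only numpy, scipy, OpenCV 4.12 (cv2) and the standard library are available. Lean on these libraries where they do the work, as an engineer would, in place of code of your own. Each camera call takes 0.05 s, during which the arm holds its last target. There are 200 camera calls.

## Working session

There is one attempt and no reset: what is moved stays moved. The work goes in short steps, Python scripts to look and compute and a shell command to move; the robot and the scene stay as the last step left them, time stands still between calls to the robot, and variables do not carry over. Pictures are saved under pics/ and viewed, about 8 in all and at most 12, crops included, and the job is handed in when it is done.

```bash
mkdir -p pics; ls; cat > h.py <<'E'
import numpy as np, cv2
from rig import robot, camera, order
def shot(n,f):
    c=camera(n); cv2.imwrite('pics/'+f+'.png',c['pixels']); 
    np.savez('pics/'+f+'.npz',**{k:np.array(c[k]) for k in('mtx','R','t')}); return c
def ray(f,u,v,z):
    c=np.load('pics/'+f+'.npz'); R,t=c['R'],c['t']
    d=R.T@np.linalg.solve(c['mtx'],[u,v,1]); o=-R.T@t
    return o+d*(z-o[2])/d[2]
def proj(f,X):
    c=np.load('pics/'+f+'.npz'); p=c['mtx']@(c['R']@np.array(X)+c['t']); return p[:2]/p[2]
E
python3 - <<'E'
from h import *
for n in('top','scene'):
    c=shot(n,n+'0'); print(n,-c['R'].T@c['t'])
o=robot.get_obs(); print(o['time'],o['position'],o['tool_rot'],o['ft_force'],o['grip_width'])
E
```

```text
pics
top [ 0.41695001 -0.10888961  1.55855553]
scene [-0.21599062 -0.82477366  1.04537476]
0.1 [0.18544831 0.59622082 0.24367648] [ 8.05357983e-01  5.92787970e-01 -8.69026023e-04  4.32444725e-04] [-0.44491431  0.26804742  0.26844786] 0.08694929966903954
```

View pics/top0.png

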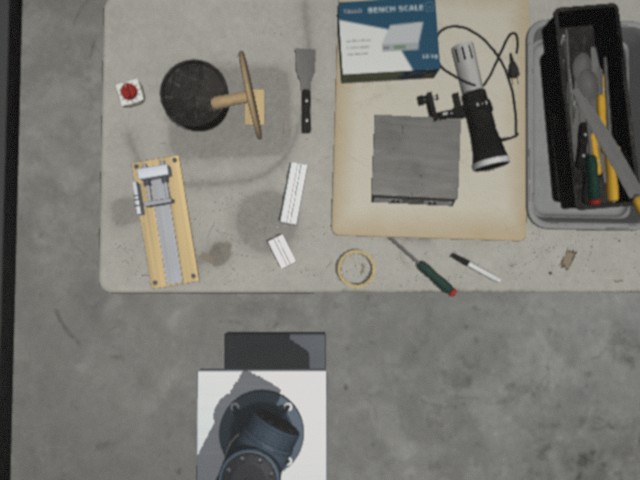

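View pics/scene0.png

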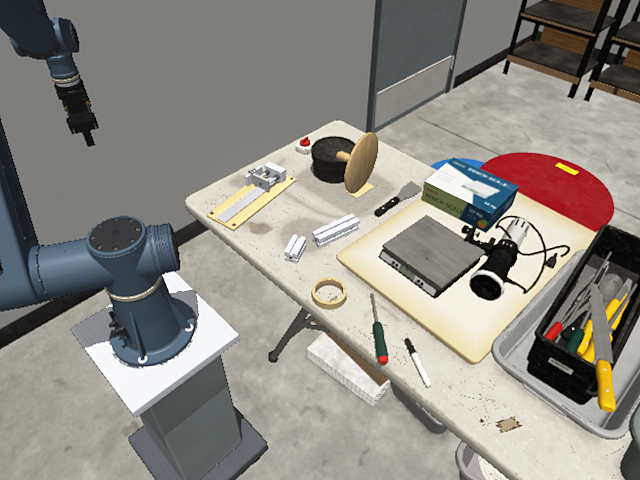

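The top view shows the rail at about (293,193), the offcut at (282,251), and the jig from (175,285) to (155,158) with its plate at the far end, near (155,185). The scene view agrees with this. Next I'll measure them.

```bash
python3 - <<'E'
from h import *
im=cv2.imread('pics/top0.png')
for n,p in(('base',(0,0,0)),('x.5',(.5,0,0)),('y.3',(.5,.3,0)),('tcp',(.186,.597,.245))): print(n,proj('top0',p))
hsv=cv2.cvtColor(im,cv2.COLOR_BGR2HSV)
def rect(m,z,name,box):
    k=np.zeros_like(m);x0,y0,x1,y1=box;k[y0:y1,x0:x1]=m[y0:y1,x0:x1]
    cs=cv2.findContours(k,0,2)[0]; c=max(cs,key=cv2.contourArea)
    r=cv2.minAreaRect(c); P=np.array([ray('top0',*q,z)[:2] for q in cv2.boxPoints(r)])
    e=[P[1]-P[0],P[2]-P[1]]; L=[np.linalg.norm(v) for v in e]; a=e[int(np.argmax(L))]
    print(name,'px',np.round(r[0],1),'c',P.mean(0).round(4),'L',np.round(L,3),'ang',np.degrees(np.arctan2(a[1],a[0]))%180)
w=((hsv[...,1]<40)&(hsv[...,2]>215)).astype('uint8')*255
w=cv2.morphologyEx(w,cv2.MORPH_CLOSE,np.ones((5,5)))
rect(w,.04,'rail',(270,150,320,232)); rect(w,.04,'offcut',(260,230,305,275))
y=((hsv[...,1]>70)&(hsv[...,0]>10)&(hsv[...,0]<30)).astype('uint8')*255
y=cv2.morphologyEx(y,cv2.MORPH_CLOSE,np.ones((25,25)))
rect(y,.01,'jig',(120,145,215,300))
E
```

```text
base [261.25424518 431.68645597]
x.5 [262.18178358 228.55855612]
y.3 [141.9343772  228.46331513]
tcp [-34.98869246 373.31668003]
rail px [293.5 192.9] c [ 0.5854 -0.0789] L [0.141 0.033] ang 169.56854394121697
offcut px [281.8 251.1] c [ 0.443  -0.0507] L [0.034 0.068] ang 26.676123950182728
jig px [165.  221.4] c [0.5179 0.2405] L [0.119 0.318] ang 9.733800073238939
```

```bash
python3 - <<'E'
import cv2
im=cv2.imread('pics/top0.png')[145:295,120:320]; cv2.imwrite('pics/c1.png',cv2.resize(im,None,fx=4,fy=4,interpolation=2))
E
```

```text
(no output)
```

View pics/c1.png

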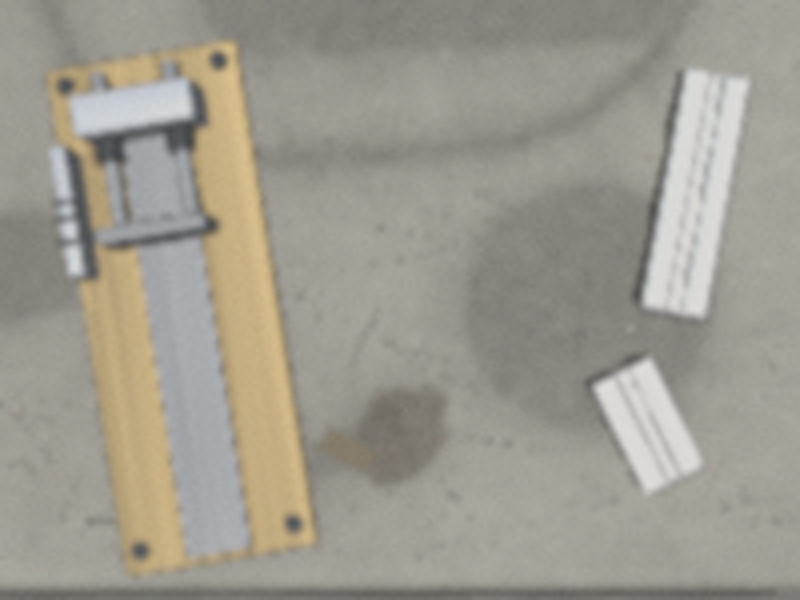

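The crop shows the jig with its plate at crop (155,230) and its gauge on the +y side. The longer rail is at right and the offcut is below it. All the sizes check out: jig 119x318 mm, rail 141x33 mm, seen slightly small. I'll make a helper that gives the shift in tool axes.

```bash
cat >> h.py <<'E'
from scipy.spatial.transform import Rotation as Ro
def togo(target,xang):
    "turn about tool z (deg), then shift in the tool axes after the turn (mm)"
    o=robot.get_obs(); R=Ro.from_quat(o['tool_rot']).as_matrix()
    a=np.degrees(np.arctan2(R[1,0],R[0,0])); turn=-((xang-a+90)%180-90)
    R2=R@Ro.from_euler('z',turn,degrees=True).as_matrix()
    print('t',o['time'],'pos',np.round(o['position'],4),'xang',round(a,2),'tilt',np.round(R[:2,2],4),'F',np.round(o['ft_force'],1),'M',np.round(o['moment'],2),'w',round(o['grip_width'],4),
      '\n turn',round(turn,2),'shift',np.round(R2.T@(np.array(target)-o['position'])*1000,1))
E
python3 -c "
from h import *; togo([.585,-.079,.18],79.6)"
```

```text
t 0.1 pos [0.1854 0.5962 0.2437] xang 72.71 tilt [-0.0009 -0.0017] F [-0.4  0.3  0.3] M [ 0.03  0.02 -0.01] w 0.0869 
 turn -6.89 shift [-591.9  514.9   64.5]
```

```bash
python3 -m pendant '[[[0,0,0],-6.9],[[-42,37,0],0],[[-42,37,0],0],[[-42,37,0],0],[[-42,37,0],0],[[-42,37,0],0],[[-42,37,0],0],[[-42,37,0],0]]' 87 5
python3 -m pendant '[[[-42,37,8],0],[[-42,37,8],0],[[-42,37,8],0],[[-42,37,8],0],[[-42,37,8],0],[[-42,37,8],0],[[-46,34,16],0],[[0,0,0],0]]'
python3 - <<'E'
from h import *
c=shot('wrist','w1'); togo([.585,-.079,.03],79.6)
print(-c['R'].T@c['t'], proj('w1',[.585,-.079,.04]))
E
```

```text
time: 1.1
position: [0.388, 0.2592, 0.2444]
tool_rot: [0.768, 0.64, -0.0, -0.0]
ft_force: [0.3, 0.3, -1.2]
grip_width: 0.0871
time: 2.1
position: [0.5868, -0.0824, 0.1789]
tool_rot: [0.77, 0.638, -0.0, 0.0]
ft_force: [-0.6, 1.0, -0.2]
grip_width: 0.0871
t 2.15 pos [ 0.5853 -0.08    0.1793] xang 79.42 tilt [-0.0021  0.0009] F [0.1 0.7 0.9] M [0.03 0.03 0.  ] w 0.0871 
 turn -0.18 shift [  0.9  -0.2 149.3]
[ 0.51857847 -0.06853096  0.31870827] [323.13774859 226.38136859]
```

View pics/w1.png

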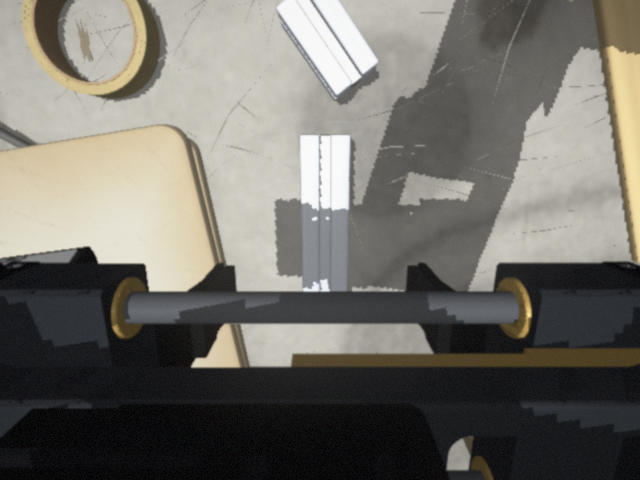

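The wrist view shows the rail running straight down the image: its near end is at row 135, columns 301–351, and it passes between the fingers. I'll check the near end and axis.

```bash
python3 - <<'E'
from h import *
a=ray('w1',326,135,.04);b=ray('w1',326,285,.04);l=ray('w1',301,135,.04);r=ray('w1',351,135,.04)
d=(b-a)/np.linalg.norm(b-a); ang=np.degrees(np.arctan2(d[1],d[0]))
print(a,b,ang,'width',np.linalg.norm(l-r)); c=a+d*.075; print('centre',c); togo([c[0],c[1],.03],ang+90)
E
```

```text
[ 0.51276028 -0.06329834  0.04      ] [ 0.63764715 -0.08621218  0.04      ] -10.396810269201467 width 0.039312590752072434
centre [ 0.5865289  -0.07683316  0.04      ]
t 2.15 pos [ 0.5853 -0.08    0.1793] xang 79.42 tilt [-0.0021  0.0009] F [0.1 0.7 0.9] M [0.03 0.03 0.  ] w 0.0871 
 turn -0.19 shift [  3.3   0.9 149.3]
```

```bash
python3 -m pendant '[[[3,1,25],-0.2],[[0,0,35],0],[[0,0,35],0],[[0,0,30],0],[[0,0,15],0],[[0,0,9],0],[[0,0,0],0]]'
python3 -m pendant '[[[0,0,0],0],[[0,0,0],0],[[0,0,0],0],[[0,0,0],0],[[0,0,0],0],[[0,0,0],0],[[0,0,0],0],[[0,0,0],0]]' 30 50
python3 -c "
from h import *; togo([.5865,-.0768,.03],79.6)"
```

```text
time: 3.02
position: [0.587, -0.0753, 0.0317]
tool_rot: [0.767, 0.642, 0.0, -0.0]
ft_force: [-0.3, 0.3, 0.3]
grip_width: 0.087
time: 4.03
position: [0.5871, -0.076, 0.0316]
tool_rot: [0.767, 0.642, -0.0, 0.0]
ft_force: [-0.0, -1.0, 0.7]
grip_width: 0.0399
t 4.025 pos [ 0.5871 -0.076   0.0316] xang 79.82 tilt [ 0.0002 -0.0004] F [-0.  -1.   0.7] M [-0.34  0.06 -0.03] w 0.0399 
 turn 0.22 shift [-0.9 -0.5  1.6]
```

Gripped at 39.9 mm opening. Next I'll lift 80 mm and swing to a hover above the strip, well short of the plate.

```bash
python3 -m pendant '[[[0,0,-20],0],[[0,0,-30],0],[[0,0,-30],0],[[0,0,0],-7],[[0,0,0],-7],[[0,0,0],-6],[[0,0,0],0]]'
python3 -c "
from h import *; togo([.4589,.2304,.111],99.7)"
```

```text
time: 4.9
position: [0.5865, -0.0752, 0.1111]
tool_rot: [0.645, 0.765, -0.0, -0.001]
ft_force: [0.3, 0.3, -2.3]
grip_width: 0.0394
t 4.9 pos [ 0.5865 -0.0752  0.1111] xang 99.73 tilt [-0.0012  0.0008] F [ 0.3  0.3 -2.3] M [ 0.03  0.03 -0.05] w 0.0394 
 turn 0.03 shift [322.8 -74.3   0.5]
```

```bash
python3 -m pendant '[[[46,-11,0],0],[[46,-11,0],0],[[46,-11,0],0],[[46,-11,0],0],[[46,-11,0],0],[[46,-11,0],0],[[46,-8,0],0],[[0,0,0],0]]'
python3 - <<'E'
from h import *
shot('wrist','w2'); shot('scene','s2'); togo([.4589,.2304,.111],99.7)
im=cv2.imread('pics/s2.png')[130:260,180:350]; 
a=cv2.resize(im,(784,600),interpolation=2); cv2.imwrite('pics/s2c.png',a)
E
```

```text
time: 5.9
position: [0.4572, 0.2316, 0.1114]
tool_rot: [0.643, 0.766, -0.0, -0.001]
ft_force: [-0.1, -0.4, -2.3]
grip_width: 0.0396
t 6.0 pos [0.4591 0.2293 0.1114] xang 99.84 tilt [ 0.0001 -0.0002] F [ 0.9 -0.8 -1.5] M [ 0.07  0.04 -0.01] w 0.0397 
 turn 0.14 shift [ 1.1 -0.   0.4]
```

View pics/w2.png

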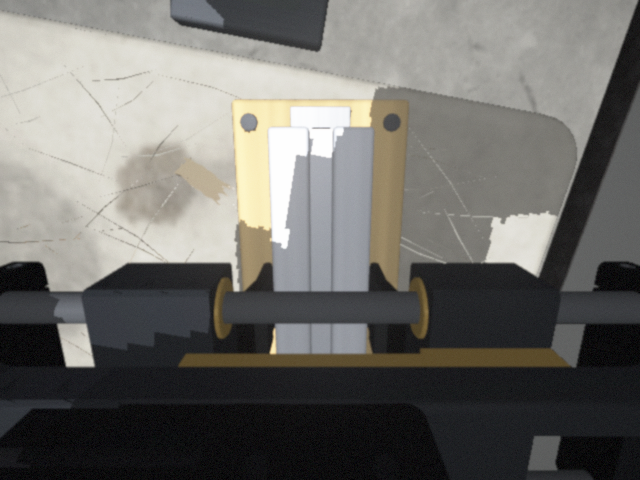

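The wrist view shows the jig's rear edge, with corners at (233,101) and (408,101), and the strip end at columns 291–350, row 107. The held rail's rear end spans columns 270–372 at row 127. I'll compare these in jig axes.

```bash
python3 - <<'E'
from h import *
im=cv2.imread('pics/w2.png').astype(int)
def edges(row,lo,hi):
    g=np.abs(np.diff(cv2.GaussianBlur(im[row-1:row+2].mean(0).astype('float32'),(1,3),0),axis=0)).sum(1)
    return [c for c in range(lo,hi) if g[c]>25 and g[c]==g[max(c-3,0):c+4].max()]
for r in (103,115,140,170,200,250): print(r,edges(r,225,415))
g=lambda u,v,z:ray('w2',u,v,z)
bl,br=g(233,101,.01),g(408,101,.01); sl,sr=g(291,107,.014),g(350,107,.014)
print('base',bl,br,np.linalg.norm(bl-br),(bl+br)/2); print('strip',(sl+sr)/2,np.linalg.norm(sl-sr))
rl,rr=g(270,127,.121),g(372,127,.121); print('rail end',(rl+rr)/2,np.linalg.norm(rl-rr))
d=bl-br; print('jig ang from rear edge',np.degrees(np.arctan2(d[1],d[0])))
E
```

```text
103 [232, 371]
115 [233, 242, 254, 290, 348, 369, 386, 397]
140 [234, 268, 307, 312, 331, 336]
170 [236, 269, 293, 309, 331, 370]
200 [238, 270, 289, 310, 330, 369]
250 [235, 310, 330, 367]
base [0.37178392 0.15864379 0.01      ] [0.35149176 0.27315202 0.01      ] 0.1162923325930473 [0.36163784 0.2158979  0.01      ]
strip [0.36573406 0.21660997 0.014     ] 0.038717927493858266
rail end [0.38298624 0.2198173  0.121     ] 0.037264085299098804
jig ang from rear edge -79.95086657200972
```

View pics/s2c.png

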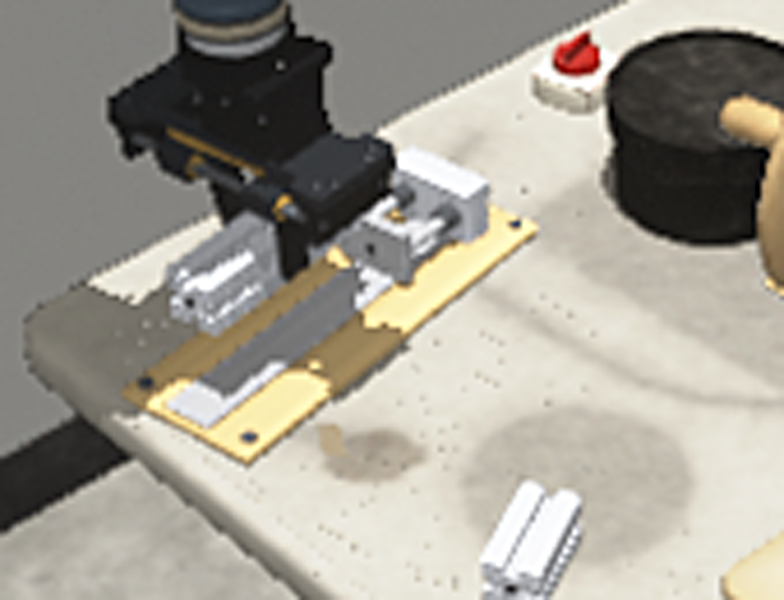

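The rail and strip agree laterally to within about 0.3 mm in the same view, and the angles are within about 0.3°. The scene crop shows the rail clear above the jig and well short of the plate. Next I'll go down to about 4 mm above the strip and check again.

```bash
python3 -m pendant '[[[0,0,20],0],[[0,0,25],0],[[0,0,13],0],[[0,0,5],0],[[0,0,0],0],[[0,0,0],0]]'
python3 - <<'E'
from h import *
shot('wrist','w3');  togo([.4589,.2304,.0445],99.7)
a=cv2.imread('pics/w3.png')[60:300,180:460]; cv2.imwrite('pics/w3c.png',cv2.resize(a,None,fx=2.5,fy=2.5,interpolation=2))
E
```

```text
time: 6.75
position: [0.4598, 0.229, 0.0492]
tool_rot: [0.644, 0.765, 0.001, 0.0]
ft_force: [0.6, -0.8, -1.6]
grip_width: 0.0396
t 6.8 pos [0.4598 0.2291 0.0492] xang 99.81 tilt [0.0014 0.0003] F [ 0.4 -0.3 -2.5] M [0.05 0.06 0.  ] w 0.0397 
 turn 0.11 shift [ 1.4 -0.7  4.7]
```

View pics/w3c.png

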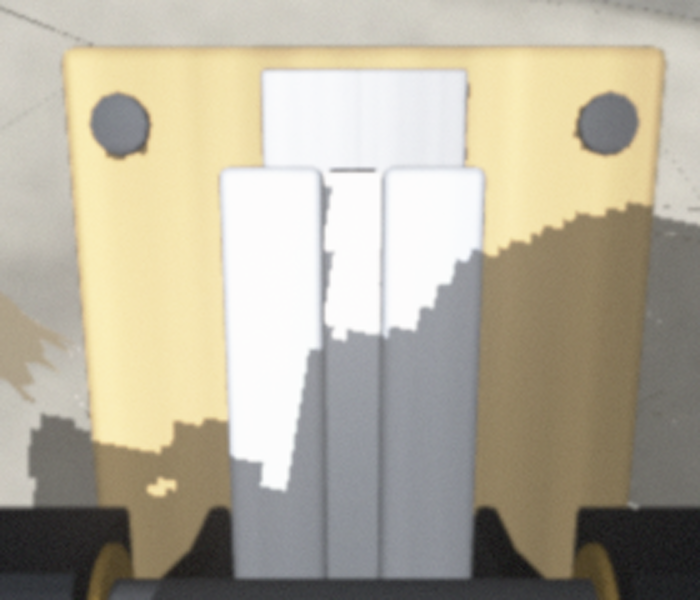

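The crop shows the strip end at crop columns 263–467 (row 70), the rail end at 220–485 (row 170), and the base edges at 64 and 664 (row 47).

```bash
python3 - <<'E'
from h import *
g=lambda u,v,z:ray('w3',180+u/2.5,60+v/2.5,z)
zr=.014+.0047+.04
def rep(n,u0,u1,v,z):
    a,b=g(u0,v,z),g(u1,v,z);m=(a+b)/2;print(n,m.round(4),'w',np.linalg.norm(a-b).round(4),end=' ');
    for A in(9.7,9.9): 
        t=np.radians(A);print('lat',round((-np.sin(t)*m[0]+np.cos(t)*m[1])*1000,2),'lon',round((np.cos(t)*m[0]+np.sin(t)*m[1])*1000,1),end=' ')
    print();return m
def ang(a,b): d=b-a; return np.degrees(np.arctan2(d[1],d[0])).round(2)
rep('strip',263,467,70,.014)
b=rep('base',64,664,47,.01);b2=rep('base2',100,628,500,.01)
r=rep('rail',220,485,170,zr);r2=rep('rail2',235,472,578,zr)
print('jig',ang(b,b2),'rail',ang(r,r2))
E
```

```text
strip [0.3656 0.2165 0.014 ] w 0.0389 lat 151.83 lon 396.9 lat 150.44 lon 397.4 
base [0.361  0.2156 0.01  ] w 0.1164 lat 151.68 lon 392.1 lat 150.31 lon 392.7 
base2 [0.4523 0.2318 0.01  ] w 0.117 lat 152.25 lon 484.9 lat 150.56 lon 485.5 
rail [0.3858 0.2176 0.0587] w 0.0387 lat 149.44 lon 417.0 lat 147.99 lon 417.5 
rail2 [0.4494 0.2288 0.0587] w 0.0392 lat 149.79 lon 481.5 lat 148.11 lon 482.0 
jig 10.06 rail 10.01
```

```bash
python3 - <<'E'
from h import *
t=np.radians(9.85); n=np.array([-np.sin(t),np.cos(t),0]); l=np.array([np.cos(t),np.sin(t),0])
for f,p in(('w2',(.4591,.2293,.1114)),('w3',(.4598,.2291,.0492))):
    c=np.load('pics/'+f+'.npz');R=c['R'];o=-R.T@c['t'];p=np.array(p)
    print(f,'cam-tcp lat,lon,z',n@(o-p)*1e3,l@(o-p)*1e3,(o-p)[2]*1e3,'tcp lat',n@p*1e3,'axis lat/down',(R[2]@n)/R[2][2],'xrow down',R[0][2], 'K',c['mtx'][0])
E
```

```text
w2 cam-tcp lat,lon,z 3.4742229018446036 -70.52970601810425 139.8324126015326 tcp lat 147.3819404209552 axis lat/down -0.001787775270367329 xrow down 0.0009121426005270953 K [340.83490972   0.         320.71839673]
w3 cam-tcp lat,lon,z 1.1189545242738912 -69.47467993136337 139.63454454854616 tcp lat 147.06514006805685 axis lat/down -0.0004729247606797949 xrow down 0.00048364005644634225 K [340.83490972   0.         320.71839673]
```

The high picture was taken before the arm had settled, at measured lateral 150.05 mm. The low, settled one counts: the rail is 2.3 mm to the −y side of the strip and parallel to it within 0.1°. I'll shift 2.3 mm in tool x and lower gently.

```bash
python3 -m pendant '[[[2.3,0,0],0],[[0,0,1.5],0],[[0,0,1],0],[[0,0,0],0],[[0,0,0],0]]'
python3 -m pendant '[[[0,0,0.5],0],[[0,0,0],0],[[0,0,0],0]]'
python3 -c "
from h import *; togo([.4589,.2304,.0456],99.85)"
python3 -m pendant '[[[0,0,0.5],0],[[0,0,0],0],[[0,0,0],0]]'
python3 -c "
from h import *; togo([.4589,.2304,.0456],99.85)"
```

```text
time: 7.42
position: [0.4588, 0.2313, 0.046]
tool_rot: [0.644, 0.765, -0.0, -0.0]
ft_force: [0.3, -0.1, -2.2]
grip_width: 0.0397
time: 7.8
position: [0.4589, 0.2313, 0.0456]
tool_rot: [0.644, 0.765, 0.0, 0.0]
ft_force: [-0.2, -0.0, -0.9]
grip_width: 0.04
t 7.8 pos [0.4589 0.2313 0.0456] xang 99.81 tilt [0.0001 0.    ] F [-0.2 -0.  -0.9] M [-0.01  0.07 -0.01] w 0.04 
 turn -0.04 shift [-0.9 -0.1  0. ]
time: 8.18
position: [0.4589, 0.2313, 0.0456]
tool_rot: [0.644, 0.765, 0.0, 0.0]
ft_force: [-1.4, 0.0, 4.9]
grip_width: 0.0395
t 8.175 pos [0.4589 0.2313 0.0456] xang 99.81 tilt [0.0004 0.    ] F [-1.4  0.   4.9] M [-0.15  0.18 -0.02] w 0.0395 
 turn -0.04 shift [-0.9 -0.2 -0. ]
```

Contact is at z = 0.0456, right where expected. I'll ease off slightly, advance close to the plate, then go slowly.

```bash
python3 -m pendant '[[[0,0,-0.3],0],[[0,5,0],0],[[0,6,0],0],[[0,6,0],0],[[0,3,0],0],[[0,0,0],0],[[0,0,0],0]]'
python3 -c "
from h import *; togo([.4589,.2304,.0456],99.85)"
python3 -m pendant '[[[0,2,0],0],[[0,2,0],0],[[0,2,0],0],[[0,2,0],0],[[0,2,0],0],[[0,0,0],0],[[0,0,0],0]]'
python3 -c "
from h import *; togo([.4589,.2304,.0456],99.85)"
```

```text
time: 9.05
position: [0.4759, 0.2343, 0.0456]
tool_rot: [0.644, 0.765, -0.002, -0.002]
ft_force: [-6.0, -0.3, 8.1]
grip_width: 0.0393
t 9.05 pos [0.4759 0.2343 0.0456] xang 99.82 tilt [-0.0053 -0.0012] F [-6.  -0.3  8.1] M [-0.14  0.67 -0.01] w 0.0393 
 turn -0.03 shift [ -0.9 -17.4   0.1]
time: 9.93
position: [0.485, 0.2359, 0.0456]
tool_rot: [0.644, 0.765, -0.003, -0.002]
ft_force: [-6.5, -1.2, 8.9]
grip_width: 0.0397
t 9.925 pos [0.485  0.2359 0.0456] xang 99.82 tilt [-0.0068 -0.0015] F [-6.5 -1.2  8.9] M [-0.08  0.8   0.  ] w 0.0397 
 turn -0.03 shift [ -0.9 -26.7   0.2]
```

```bash
python3 -m pendant '[[[0,0,-0.5],0],[[0,0,0],0],[[0,0,0],0]]'
python3 -m pendant '[[[0,2,0],0],[[0,2,0],0],[[0,2,0],0],[[0,0,0],0],[[0,0,0],0]]'
python3 - <<'E'
from h import *
togo([.4589,.2304,.0456],99.85)
shot('scene','s4'); shot('top','t4')
a=cv2.imread('pics/s4.png')[140:230,200:320]; b=cv2.imread('pics/t4.png')[150:290,125:210]
cv2.imwrite('pics/m4.png',np.hstack([cv2.resize(a,(480,360),interpolation=2),cv2.resize(b,(219,360),interpolation=2)]))
E
```

```text
time: 10.3
position: [0.4869, 0.2362, 0.0456]
tool_rot: [0.644, 0.765, -0.001, -0.001]
ft_force: [-5.7, -0.9, 4.3]
grip_width: 0.0395
time: 10.92
position: [0.4907, 0.2368, 0.0456]
tool_rot: [0.644, 0.765, -0.003, -0.002]
ft_force: [-9.3, -1.0, 7.8]
grip_width: 0.0394
t 10.925 pos [0.4907 0.2368 0.0456] xang 99.83 tilt [-0.0076 -0.0017] F [-9.3 -1.   7.8] M [-0.06  1.08  0.08] w 0.0394 
 turn -0.02 shift [ -0.9 -32.4   0.3]
```

View pics/m4.png

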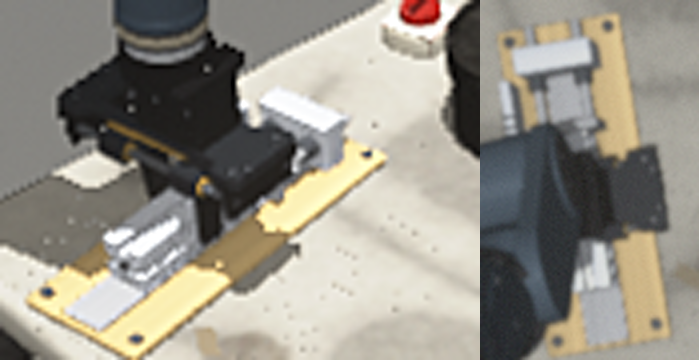

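The picture shows the rail lying on the strip and the gripper hiding the pointer. In the top crop the plate's −y end is visible at about (600,125). I'll measure travel from the rail's rear end against the strip end in the wrist view: at 20 mm of travel it sits 65 mm ahead of the strip end.

```bash
python3 -m pendant '[[[0,1.5,-0.3],0],[[0,1.5,0],0],[[0,1.5,-0.3],0],[[0,1.5,0],0],[[0,1.5,0],0],[[0,1.5,0],0],[[0,0,0],0],[[0,0,0],0]]'
python3 - <<'E'
from h import *
togo([.4589,.2304,.0456],99.85)
shot('wrist','w5'); shot('top','t5')
a=cv2.imread('pics/w5.png')[20:300,180:460]; b=cv2.imread('pics/t5.png')[150:220,125:210]
cv2.imwrite('pics/m5.png',np.hstack([cv2.resize(a,(560,560),interpolation=2),cv2.copyMakeBorder(cv2.resize(b,(240,198),interpolation=2),0,362,0,0,0)]))
E
```

```text
time: 12.02
position: [0.4974, 0.238, 0.0456]
tool_rot: [0.644, 0.765, -0.005, -0.004]
ft_force: [-11.1, -1.7, 7.6]
grip_width: 0.0397
t 12.025 pos [0.4974 0.238  0.0456] xang 99.83 tilt [-0.0124 -0.0028] F [-11.1  -1.7   7.6] M [-0.12  1.34  0.05] w 0.0397 
 turn -0.02 shift [ -0.9 -39.2   0.5]
```

View pics/m5.png

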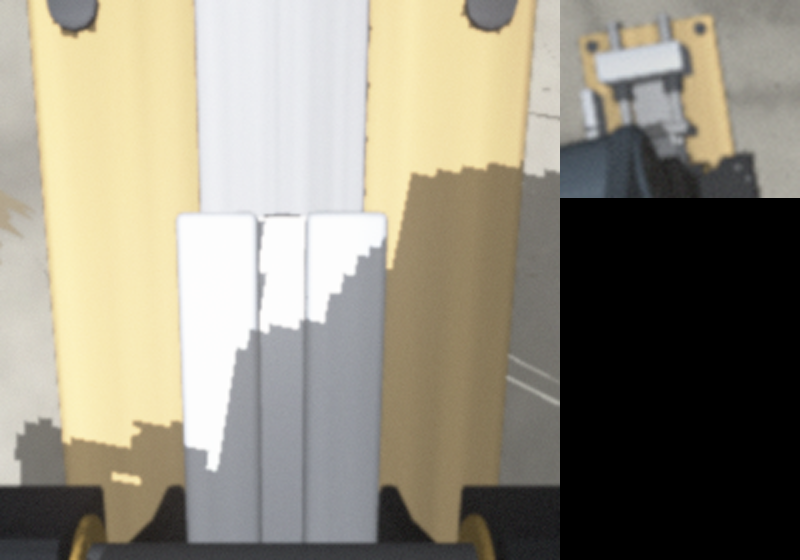

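The wrist view shows the rail end centred on the strip: strip columns 201–364 and rail 178–386, with centres 282.5 and 282. Dead reckoning gives a travel of about 14 mm (8.2 N of spring, the rest friction), so about 6 mm more is needed. The arm yields about 25% of each command, so I'll push 8 mm in small rows.

```bash
python3 -m pendant '[[[0,1.5,-0.2],0],[[0,1.5,0],0],[[0,1.5,-0.2],0],[[0,1.5,0],0],[[0,1,0],0],[[0,1,0],0],[[0,0,0],0],[[0,0,0],0]]'
python3 - <<'E'
from h import *
togo([.4589,.2304,.0456],99.85)
shot('wrist','w6'); shot('top','t6'); shot('scene','s6')
P=[cv2.resize(cv2.imread(f'pics/{n}.png')[150:215,125:195],(350,325),interpolation=2) for n in('top0','t6')]
S=cv2.resize(cv2.imread('pics/s6.png')[150:200,240:300],(330,275),interpolation=2)
W=cv2.resize(cv2.imread('pics/w6.png')[60:180,220:420],(370,222),interpolation=2)
B=np.zeros((275,700,3),'uint8');B[:,:330]=S;B[:222,330:]=W
cv2.imwrite('pics/m6.png',np.vstack([np.hstack(P),B]))
E
```

```text
time: 13.12
position: [0.5016, 0.2387, 0.0456]
tool_rot: [0.644, 0.765, -0.008, -0.006]
ft_force: [-16.9, -2.7, 10.5]
grip_width: 0.0394
t 13.125 pos [0.5016 0.2387 0.0456] xang 99.83 tilt [-0.0203 -0.0045] F [-16.9  -2.7  10.5] M [-0.16  2.21  0.04] w 0.0394 
 turn -0.02 shift [ -0.9 -43.5   0.9]
```

View pics/m6.png

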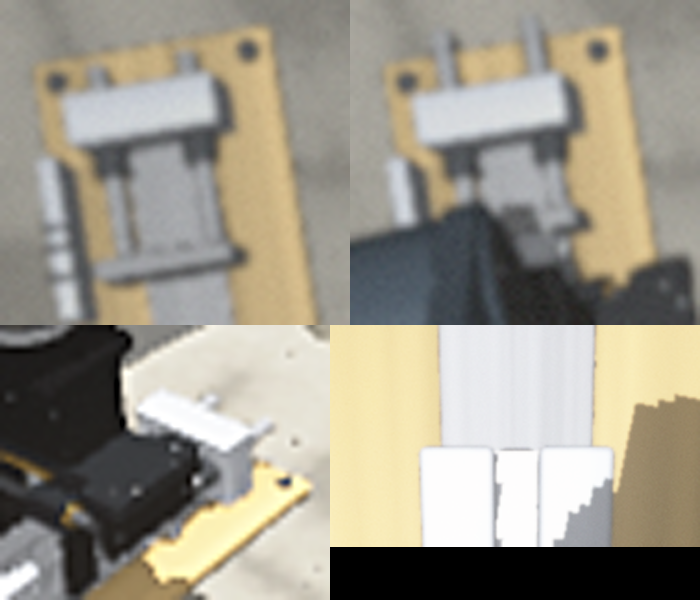

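The rods now stick out behind the block in the top view: tips moved from (97,67)→(93,35) and (187,53)→(181,17) in the 5x crop. That is about 16.5 mm, and the plate's end shift gives about 18.4 mm. Dead reckoning gives 17.8 mm, and force less friction also gives about 18 mm. I'll go about 2 mm further and ease the downward load.

```bash
python3 -m pendant '[[[0,1,-0.4],0],[[0,1,-0.3],0],[[0,0,0],0],[[0,0,0],0]]'
python3 - <<'E'
from h import *
togo([.4589,.2304,.0456],99.85)
c=shot('top','t7')
a,b=[cv2.cvtColor(cv2.imread(f'pics/{n}.png'),6) for n in('top0','t7')]
# track plate's -y end and rod tips
for n,(x0,y0,x1,y1) in dict(platefar=(167,196,176,206),rodL=(141,161,149,167),rodR=(158,158,167,164)).items():
    T=a[y0:y1,x0:x1]; S=b[y0-14:y1+4,x0-6:x1+6]
    m=cv2.matchTemplate(S,T,cv2.TM_CCOEFF_NORMED); _,v,_,p=cv2.minMaxLoc(m)
    d=np.array([p[0]-6,p[1]-14]); print(n,d,round(v,2),'mm',round(np.linalg.norm(d)*2.4,1))
P=[cv2.resize(cv2.imread(f'pics/{n}.png')[150:215,125:195],(380,353),interpolation=2) for n in('top0','t7')]
cv2.imwrite('pics/m7.png',np.hstack(P))
E
```

```text
time: 13.78
position: [0.5044, 0.2392, 0.0457]
tool_rot: [0.644, 0.765, -0.008, -0.006]
ft_force: [-13.5, -1.1, 5.3]
grip_width: 0.0394
t 13.775 pos [0.5044 0.2392 0.0457] xang 99.83 tilt [-0.0189 -0.0041] F [-13.5  -1.1   5.3] M [-0.15  1.99  0.06] w 0.0394 
 turn -0.02 shift [ -0.9 -46.3   1. ]
platefar [-1 -8] 0.9 mm 19.3
rodL [-1 -9] 0.81 mm 21.7
rodR [-2 -9] 0.77 mm 22.1
```

View pics/m7.png

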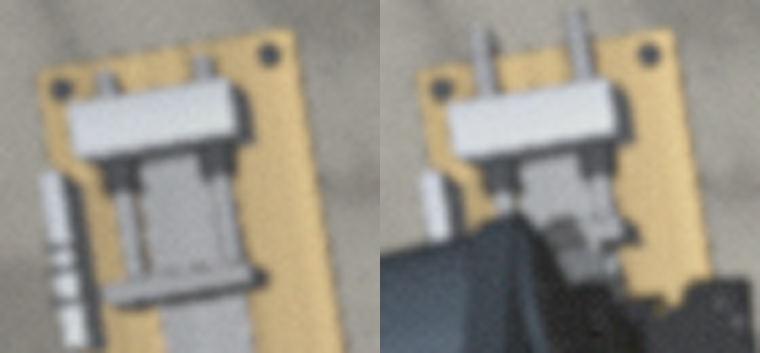

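Travel now reads about 20 mm: template match 19–22 mm, dead reckoning 20.7 mm, force 13.5 N including strip friction. I'll hold for 5 s and check that it stays steady.

```bash
H='x'; python3 -m pendant '[[[0,0,0],0],[[0,0,0],0],[[0,0,0],0],[[0,0,0],0],[[0,0,0],0],[[0,0,0],0],[[0,0,0],0],[[0,0,0],0]]'
python3 -m pendant '[[[0,0,0],0],[[0,0,0],0],[[0,0,0],0],[[0,0,0],0],[[0,0,0],0],[[0,0,0],0],[[0,0,0],0],[[0,0,0],0]]'
python3 - <<'E'
from h import *
togo([.4589,.2304,.0456],99.85)
shot('wrist','w8');shot('top','t8');shot('scene','s8')
a=cv2.imread('pics/w8.png')[40:280,180:460];s=cv2.imread('pics/s8.png')[130:260,180:340]
cv2.imwrite('pics/m8.png',np.hstack([cv2.resize(a,(400,343),interpolation=2),cv2.resize(s,(400,343),interpolation=2)]))
E
python3 -m pendant '[[[0,0,0],0],[[0,0,0],0],[[0,0,0],0],[[0,0,0],0],[[0,0,0],0],[[0,0,0],0],[[0,0,0],0],[[0,0,0],0]]'
python3 -m pendant '[[[0,0,0],0],[[0,0,0],0],[[0,0,0],0],[[0,0,0],0],[[0,0,0],0],[[0,0,0],0],[[0,0,0],0],[[0,0,0],0]]'
```

```text
time: 14.82
position: [0.5044, 0.2392, 0.0457]
tool_rot: [0.644, 0.765, -0.008, -0.006]
ft_force: [-13.0, -1.7, 3.6]
grip_width: 0.0397
time: 15.82
position: [0.5044, 0.2392, 0.0457]
tool_rot: [0.644, 0.765, -0.008, -0.006]
ft_force: [-13.6, -1.8, 5.2]
grip_width: 0.0394
t 15.825 pos [0.5044 0.2392 0.0457] xang 99.83 tilt [-0.0189 -0.0042] F [-13.6  -1.8   5.2] M [-0.2   1.96 -0.04] w 0.0394 
 turn -0.02 shift [ -0.9 -46.3   1. ]
time: 16.98
position: [0.5043, 0.2392, 0.0457]
tool_rot: [0.644, 0.765, -0.008, -0.006]
ft_force: [-14.2, -1.7, 4.3]
grip_width: 0.0396
time: 17.98
position: [0.5044, 0.2392, 0.0457]
tool_rot: [0.644, 0.765, -0.008, -0.006]
ft_force: [-13.6, -2.3, 4.3]
grip_width: 0.0398
```

View pics/m8.png

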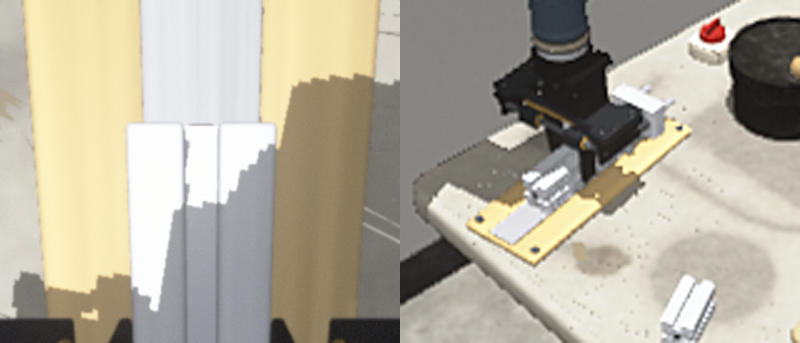

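The final view shows the rail flat, in line and centred on the strip (rail columns 127–275, strip 142–261), with the offcut untouched. Pose and force held steady for over 4 s, so I'll hand in.

```bash
python3 -c "
from h import *; togo([.4589,.2304,.0456],99.85); print(order.hand_in())"
```

```text
t 17.975 pos [0.5044 0.2392 0.0457] xang 99.83 tilt [-0.0189 -0.0041] F [-13.6  -2.3   4.3] M [-0.13  1.97  0.02] w 0.0398 
 turn -0.02 shift [ -0.9 -46.3   1. ]
the job is handed in; nothing more can be done
None
```

I laid the longer rail on the jig's strip and pushed it against the sprung plate. I held it there for about 4 s and handed in at 18.0 s, still gripping and pressing.

**Plate travel:** about 20 mm, so the pointer should stand between the ridges. The gripper hid the pointer, so I never saw it directly. The estimates were:
- Plate and rod shifts in the top view: 19, 22 and 22 mm.
- Dead reckoning from the arm's position: 20.7 mm.
- Wrist force: steady at 13–14 N along the strip. That includes some friction, so the spring push is roughly 10–13 N.

**Rail position:** in the last pictures the rail is centred on the strip to within about 1 mm. Its angle matched the jig's to about 0.1° when I measured it just above the strip.

**Less than ideal:**
- The gripper tilts about 1.1° under the push. The tool height stayed at its contact value, so I judged the rail to be lying flat.
- The first hover measurement was off because the arm had not settled. I corrected it by 2.3 mm before setting the rail down.

The offcut was still in place in the last picture, and nothing else was touched.

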